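Flex the hinged clamps: free ones to stock, seized ones to repair

ROBOT

A 6-joint arm with a two-finger parallel gripper is mounted at the origin on a cart in front of the work surface, level with it; the furniture and walls round the work are solid. World frame = base frame: x ahead of the robot, y to its left, z up, the work surface at z = 0. Lengths are in mm, angles in rad, forces in N, time in s.
With the tool pointing down it reaches from about 325 to 875 mm from the base axis. Payload 4.4 kg.
Tool frame: the origin (TCP) lies on the centre line of the jaws, within the pads' length; the fingertips stand 11 mm ahead of it and the grasp point (between the pads) lies 8 mm behind it (robot.tip_extent is the distance from the TCP to the fingertips, in mm); z points along the fingers, y is the line along which they close (so a half turn about z gives the same grasp; the last joint's range is limited). The gripper opens to 85 mm and grips with 20 to 120 N. Pads are 22 mm wide; open, the fingers measure 114 mm over their backs; the gripper's body (76 mm by 85 mm) begins 54 mm behind the grasp point. The pads swing forward as they close: fully open they stand 13 mm farther back than shut.
Start: joints at [1.032, 0.207, 1.542, -0, 1.393, -0.15], TCP at [217.447, 532.301, 242.282] pointing down, gripper open.
Joint ranges: [-2.73, 2.73], [-0.86, 2.22], [0.23, 2.46], [-1.11, 4.25], [0.08, 2.63], [-2.82, 2.82]. Speed limits (rad/s): [2.79, 2.79, 3.14, 3.14, 3.14, 3.14].

INTERFACE

Orientations are given as a 3x3 rotation matrix whose columns are the frame's x, y, z axes.
In Python, from plant import robot, claw, inverse_kinematics, readout, cams, job, silhouettes, landmark_of gives the robot as it stands. Calls block until the motion is done:
- robot.movep(position, orientation): joint-space move of the TCP to a pose.
- robot.servo_line(position, rot=None, speed=150): straight line of the TCP; rot=None keeps the orientation; speed is the mean speed in mm/s.
- robot.move_joints(angles): joint-space move.
- claw.move_gripper(opening): finger opening in mm; the grip force is fixed at half the most; returns when the fingers have stopped.
- robot.pause(seconds).
- inverse_kinematics(position, orientation): joint angles nearest the present ones, or None.
- readout.sense(): the state.
- cams.capture(name): name is "scene" or "top" or "wrist"; returns (picture, depth): 384x512x3 uint8, blue, green, red; 384x512 float32, mm along the optical axis (not along the pixel's ray), 0 where there is no reading.
- cams.get_calibration(name): a dict with "fx", "fy", "cx", "cy" (pixels), "eye" and "rotation" of the camera in the world. Camera axes: x right, y up, looking along -z (the intrinsics and any distortion apply to the point x, -y, -z); pixel columns grow to the right and rows downward; lengths in mm; the calibration is good to about 2 mm. A picture is of the moment at which its call begins: read the wrist's pose just before it. get_calibration takes no time and is no camera call; for the wrist camera it gives the pose at the moment of the call.
A pose or a line that the arm cannot do raises robot.IKError and nothing moves.
- job.close_job(): hands the job in; it is judged then, once.
Trained networks look in the newest picture that a camera, given by its name, has taken for a name from the list of things; names that differ only in an ending like _2 or _b are one class to them, and where a whole thing is asked for, a point or a joint stands for the part that bears it (a point fixed in the world has none). Each returns a list of dicts, best first, with "confidence" (0 to 1); they miss things now and then, are a little off and sometimes report something else, mostly with a low value. They report only what shows in the picture. A call takes as long as a camera call.
- silhouettes(camera, label): "mask" (384x512 bool, what is visible of it) and "point" ([column, row] in pixels, amid what is visible of it).
- landmark_of(camera, label): "point" ([column, row] in pixels: a listed point, or the origin of a listed thing).
The state is a dict: "time_s": time; "joint_pos": joint angles; "qd": joint speeds; "tau": joint torques, N m; "position": TCP position; "tool_rot": TCP orientation; "wrist_force": force on the tool from outside, world axes, zero at the start; "ft_torque": the same for the moment, N m; "finger_gap": finger opening in mm; "finger_force": force on a finger pad.
Only numpy, scipy, OpenCV 4.12 (cv2) and the standard library are available. Lean on these libraries where they do the work, as an engineer would, in place of code of your own. Each camera call takes 0.05 s, during which the arm holds its last target. There are 200 camera calls.

TASK

One of the two hinged clamps on the bench has seized and the other moves freely, though they look alike. Take them one at a time by their two black levers with a firm squeeze to learn whether the hinge gives, then lay the free clamp flat in the shallow grey aluminium stock tray and the seized one flat on the pale green foam repair pad. Do not drop them, and leave the pliers and the snips where they are.

Things in the scene. Friction and masses are not known exactly. Their poses are not given: they have to be found in the camera images.
- clamp_a: one of two identical hinged clamps lying flat, 127 x 60 x 22 mm, 0.16 kg: two black levers, steel hinge pin, short steel jaws. Origin: on the underside, midway between the levers, where to squeeze them (across y; outer faces 51 to 54 mm apart, a free clamp squeezes to 38 mm, a seized one not at all). x points to the pin (45 mm ahead, 25 mm high) and jaw tips (90 mm); lever ends 37 mm behind; z up.
- clamp_b: one of two identical hinged clamps lying flat, 127 x 60 x 22 mm, 0.16 kg: two black levers, steel hinge pin, short steel jaws. Origin: on the underside, midway between the levers, where to squeeze them (across y; outer faces 51 to 54 mm apart, a free clamp squeezes to 38 mm, a seized one not at all). x points to the pin (45 mm ahead, 25 mm high) and jaw tips (90 mm); lever ends 37 mm behind; z up.
- clamp_a_lever (a joint): hinge of clamp_a: 0 = jaws shut and levers apart, growing as the levers are squeezed together, 0.35 rad = fully squeezed; it starts at 0 to 0.06 and has no spring, so it stays where it is left (clamp_a is its +y lever)
- clamp_b_lever (a joint): hinge of clamp_b: 0 = jaws shut and levers apart, growing as the levers are squeezed together, 0.35 rad = fully squeezed; it starts at 0 to 0.06 and has no spring, so it stays where it is left (clamp_b is its +y lever)
- tray: stock tray: shallow open aluminium tray, fixed, 220 mm (x) by 200 mm (y), walls 3 mm thick and 28 mm high, floor 3 mm thick. Origin: centre of its underside, on the bench; z up. It may stand left or right.
- pad: repair pad: flat pale green foam pad (rigid here), fixed, 241 x 242 mm, 12 mm thick, without a rim. Origin: centre of its underside, on the bench; z up. It lies on the other side from the tray.
- pliers: bystander: pliers with yellow handles, 172 x 45 x 16 mm, lying on the bench behind the clamps; origin at the centre of the underside, x along it.
- snips: bystander: snips with orange and black handles, 181 x 52 x 13 mm, lying on the bench behind the clamps; origin at the centre of the underside, x along it.

How it is judged (in metres and radians):
On the way, in this order (a step that is already met when the one before it is completed fails the run):
1. one clamp is squeezed by its levers (the free one closes past 0.25 rad; the seized one takes more than 5 N with the grasp within 45 mm of its origin) (((value of joint clamp_a_lever above 0.25 rad and contact force between the fingers and clamp_a above 2 N) or (distance between the grasp point and clamp_b below 0.045 m and contact force between the fingers and clamp_b above 5 N))), for 0.2 s.
2. with one clamp already lying in its right place, the other is squeezed by its levers in the same way (((x of clamp_a in the frame of tray between -0.1 and 0.1 m and y of clamp_a in the frame of tray between -0.1 and 0.1 m and z of clamp_a in the frame of tray between 0 and 0.012 m and angle between clamp_a's own z axis and vertical below 0.17 rad and distance between the grasp point and clamp_b below 0.045 m and contact force between the fingers and clamp_b above 5 N) or (x of clamp_b in the frame of pad between -0.11 and 0.11 m and y of clamp_b in the frame of pad between -0.11 and 0.11 m and z of clamp_b in the frame of pad between 0.006 and 0.02 m and angle between clamp_b's own z axis and vertical below 0.17 rad and value of joint clamp_a_lever above 0.25 rad and contact force between the fingers and clamp_a above 2 N))), for 0.2 s.
At the end, for the whole second after the job is handed in: The free clamp lies flat (within 10 degrees) on the floor of the tray, and the seized clamp lies flat (within 10 degrees) on the foam pad with its origin inside the pad's edge (within 110 mm of its centre along each side); both at rest (x of clamp_a in the frame of tray between -0.1 and 0.1 m and y of clamp_a in the frame of tray between -0.1 and 0.1 m and z of clamp_a in the frame of tray between 0 and 0.012 m and angle between each of clamp_a, clamp_b's own z axis and vertical below 0.17 rad and x of clamp_b in the frame of pad between -0.11 and 0.11 m and y of clamp_b in the frame of pad between -0.11 and 0.11 m and z of clamp_b in the frame of pad between 0.006 and 0.02 m and linear speed of each of clamp_a, clamp_b below 0.03 m/s); the robot touches nothing.
It fails at once if the pliers or the snips are moved by more than 30 mm (distance of any of pliers, snips from where it was at the start of the episode above 0.03 m).
It fails at once if a clamp is dropped from more than about 50 mm or thrown (faster than 1 m/s while the fingers do not touch it) ((linear speed of clamp_a above 1 m/s and contact force between the fingers and clamp_a below 0.1 N) or (linear speed of clamp_b above 1 m/s and contact force between the fingers and clamp_b below 0.1 N)).
It also fails if it takes over 48 s, if anything falls off the work surface, if the arm or the gripper's body presses on something with over 40 N, if the wrist force passes 120 N, or if a joint passes its speed limit or range.

## Working session

There is one attempt and no reset: what is moved stays moved. The work goes in short steps, each a Python script; the robot and the scene stay as the last script left them, time stands still between calls to the robot, and variables do not carry over. Pictures are saved under pics/ and viewed, at most 10 in all, crops included, and the job is handed in when it is done.

```bash
mkdir -p pics; ls; cat > h.py <<'E'
import numpy as np, cv2
from plant import robot, claw, inverse_kinematics, readout, cams, job, silhouettes, landmark_of
def ray(c,p):
    d=np.array([(p[0]-c['cx'])/c['fx'],-(p[1]-c['cy'])/c['fy'],-1.0])
    return np.array(c['eye'],float),np.array(c['rotation'])@d
def px3(c,D,p):
    o,d=ray(c,p); u,v=int(round(p[0])),int(round(p[1]))
    w=D[max(0,v-2):v+3,max(0,u-2):u+3]; w=w[w>0]
    return o+d*np.median(w) if w.size else None
def cloud(c,D,m):
    v,u=np.nonzero(m&(D>0)); z=D[v,u]
    P=np.stack([(u-c['cx'])/c['fx']*z,-(v-c['cy'])/c['fy']*z,-z],1)
    return P@np.array(c['rotation']).T+np.array(c['eye'])
def down(a): # tool z down, tool y (closing) along angle a
    y=np.array([np.cos(a),np.sin(a),0]);z=np.array([0,0,-1.]);return np.stack([np.cross(y,z),y,z],1)
E
python3 - <<'E'
from h import *
np.set_printoptions(precision=1,suppress=True)
ims=[]
for n in ["top","scene"]:
    I,D=cams.capture(n); c=cams.get_calibration(n); ims.append(I); print(n,{k:c[k] for k in c if k!='rotation'})
    for l in ["clamp_a","tray","pad","pliers","snips"]:
        for s in silhouettes(n,l)[:3]:
            P=cloud(c,D,s["mask"]); 
            if len(P)<20: continue
            print(l,round(s["confidence"],2),s["point"],len(P),"med",np.median(P,0),"min",np.percentile(P,2,0),"max",np.percentile(P,98,0))
    for s in landmark_of(n,"clamp_a")[:3]: print("lm a",s, px3(c,D,s["point"]))
    for s in landmark_of(n,"tray")[:1]+landmark_of(n,"pad")[:1]: print("lm",s, px3(c,D,s["point"]))
cv2.imwrite("pics/top.png",ims[0]);cv2.imwrite("pics/scene.png",ims[1]); print(readout.sense())
E
```

```text
pics
top {'fx': 359.192588842028, 'fy': 359.192588842028, 'cx': 250.87808012916608, 'cy': 190.7079761763854, 'eye': array([ 376.7,   18.2, 1151.2])}
clamp_a 0.68 [226.5, 224.2] 181 med [489.1  87.8  22.6] min [435.   73.4   6.3] max [550.1 128.2  27.5]
clamp_a 0.51 [279.1, 217.3] 286 med [509.8 -75.4  21.3] min [ 448.2 -116.7   -0.4] max [563.4 -57.2  27.3]
tray 0.9 [136.9, 227.5] 4864 med [461.1 358.5   4.7] min [353.  251.9  -0.5] max [574.7 458.9  30.3]
tray 0.35 [224.4, 217.8] 157 med [505.3  91.2  21.3] min [466.5  70.8  -1.7] max [553.2 121.2  27.3]
pad 0.66 [354.2, 239.2] 5596 med [ 432.7 -318.5   12.7] min [ 318.3 -434.6    8.2] max [ 550.5 -201.9   17.2]
pliers 0.56 [220.8, 163.4] 143 med [679.5 112.6  12.4] min [629.9  99.3  -1.2] max [776.3 128.8  18.3]
snips 0.53 [291.6, 145.6] 462 med [ 743.2 -119.5    9.6] min [ 638.3 -147.5   -2.5] max [794.7 -97.5  17.3]
snips 0.25 [354.2, 243.8] 5556 med [ 431.5 -318.1   12.8] min [ 316.9 -434.8    8.2] max [ 548.3 -201.9   17.3]
lm a {'point': [220.4, 230.4], 'confidence': 0.67} [461.2 102.7   0.4]
lm a {'point': [289.1, 156.5], 'co
[... 1112 characters left out ...]
confidence': 0.88} [451.5  81.2  19.5]
lm a {'point': [260.1, 225.7], 'confidence': 0.76} [473.1 -90.    0.3]
lm {'point': [154.0, 174.0], 'confidence': 0.62} [449.8 323.2   2.9]
lm {'point': [328.6, 276.1], 'confidence': 0.68} [ 431.  -322.4   10.6]
{'time_s': 0.9, 'joint_pos': array([ 1. ,  0.2,  1.5,  0. ,  1.4, -0.2]), 'qd': array([-0., -0., -0.,  0.,  0.,  0.]), 'tau': array([  0. , -38.3, -29.2,  -0. ,   0. ,  -0. ]), 'position': array([217.4, 532.3, 242.3]), 'tool_rot': array([[-0.9,  0.4,  0. ],
       [ 0.4,  0.9,  0. ],
       [-0. ,  0. , -1. ]]), 'wrist_force': array([-1.1, -1. , -0.2]), 'ft_torque': array([-0.1, -0. , -0. ]), 'finger_force': 0.0, 'finger_gap': 85.39113411729264}
```

```bash
python3 - <<'E'
from h import *
np.set_printoptions(precision=1,suppress=True)
I0=cv2.imread("pics/top.png")[90:330,80:440]
rows=[cv2.resize(I0,(800,533))]
cv2.imwrite("pics/topc.png",rows[0])
robot.movep([470,95,260],down(np.pi/2))
I,D=cams.capture("wrist"); c=cams.get_calibration("wrist"); print(c['eye'],c['fx'],readout.sense()["time_s"],readout.sense()['joint_pos'])
cv2.imwrite("pics/w1.png",I)
for s in silhouettes("wrist","clamp_a")[:3]:
    P=cloud(c,D,s["mask"]); P=P[P[:,2]>8]
    r=cv2.minAreaRect(P[:,:2].astype(np.float32))
    print(s["confidence"],s["point"],len(P),np.median(P,0),np.percentile(P,95,0),r)
for s in landmark_of("wrist","clamp_a")[:3]:
    o,d=ray(c,s["point"]); print(s,px3(c,D,s["point"]),o+d*(o[2]/-d[2]))
E
```

```text
[394.5  96.  392.2] 343.1699283124831 2.7833 [ 0.  -0.   1.7  0.   1.4 -1.6]
0.66 [241.0, 174.0] 1946 [493.4  86.5  21.8] [547.1 125.5  23.9] ((492.32159423828125, 91.9134750366211), (55.185028076171875, 127.9211196899414), 77.21778106689453)
0.56 [104.8, 183.7] 2615 [501.2 -72.4  20.5] [558.8 -57.2  23.6] ((505.0048522949219, -78.67257690429688), (127.0228042602539, 58.761112213134766), 14.943109512329102)
{'point': [247.6, 146.5], 'confidence': 0.75} [463.8  96.2   0.4] [463.8  96.2   0. ]
```

View pics/topc.png

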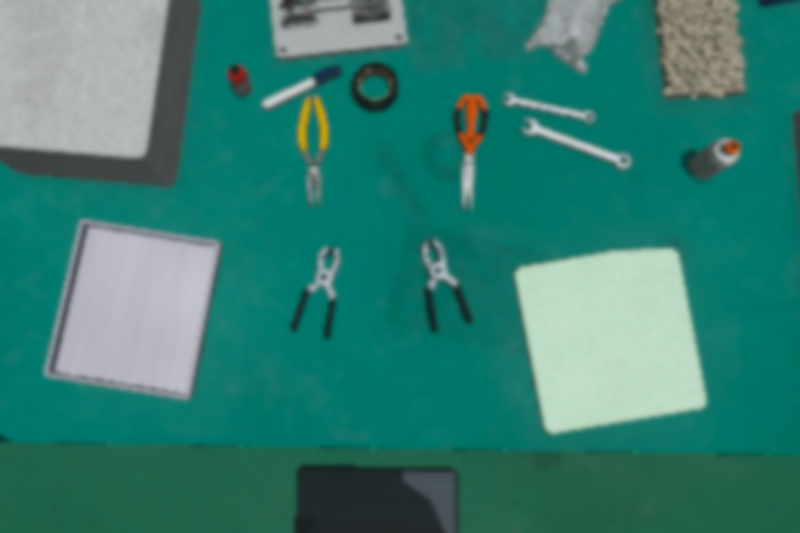

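View pics/w1.png

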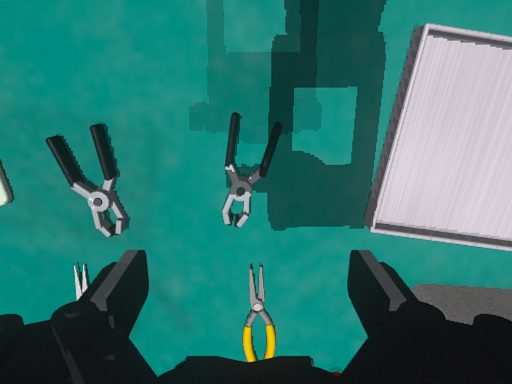

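The wrist picture shows the left clamp with lever ends at (235,116) and (279,126), its pin at (240,188) and its tips at (233,225). The right clamp's pin is at (98,201). The tray is on the left (+y) and the pad on the right. The networks' rectangles and landmarks match what I see, so I'm squeezing the left clamp.

```bash
python3 - <<'E'
from h import *
np.set_printoptions(precision=2,suppress=True)
R=down(np.radians(77.2)); p=[465.5,97.3]
print(robot.tip_extent)
robot.movep(p+[80],R); robot.servo_line(p+[14],speed=80)
print(readout.sense()['wrist_force'],robot.tip_extent)
claw.move_gripper(30); 
s=readout.sense(); print(s['time_s'],s['finger_gap'],s['finger_force'],s['position'])
robot.pause(.4)
s=readout.sense(); print(s['time_s'],s['finger_gap'],s['finger_force'],s['wrist_force'])
I,D=cams.capture("wrist"); c=cams.get_calibration("wrist"); cv2.imwrite("pics/w2.png",I)
I,D=cams.capture("top");c=cams.get_calibration("top")
for l in("tray","pad"):
    P=cloud(c,D,silhouettes("top",l)[0]["mask"]); print(l,cv2.minAreaRect(P[:,:2].astype(np.float32)))
E
```

```text
11.0
[ 0.34 -0.22  0.06] 11.0
5.125 34.59131473581814 59.35718818567693 [466.21  97.51  15.24]
5.525 34.79803105536104 59.349975641816854 [-2.02  0.6   8.01]
tray ((463.86285400390625, 359.1591491699219), (219.36502075195312, 232.73085021972656), 82.37399291992188)
pad ((434.63397216796875, -323.31787109375), (242.6967315673828, 248.09197998046875), 10.035701751708984)
```

View pics/w2.png

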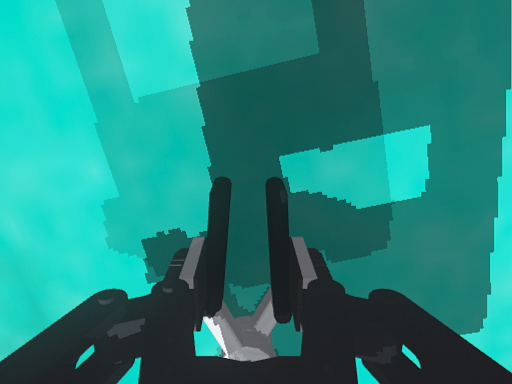

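The levers closed to a 34.8 mm gap: both black levers sit between the pads, at (220,250) and (278,250), with the pin ahead of them. This is the free clamp, so it goes in the tray.

```bash
python3 - <<'E'
from h import *
np.set_printoptions(precision=2,suppress=True)
s=readout.sense(); p=s['position']
robot.servo_line([p[0],p[1],100],speed=120)
s=readout.sense(); print(s['finger_gap'],s['finger_force'],s['wrist_force'])
R=down(np.radians(82)); q=[438,362]
robot.movep(q+[100],R)
robot.servo_line(q+[40],speed=120)
robot.servo_line(q+[19],speed=40)
s=readout.sense(); print(s['time_s'],s['finger_gap'],s['wrist_force'],s['position'])
z=19
while s['wrist_force'][2]<4 and z>16.5:
    z-=.8; robot.servo_line(q+[z],speed=30); s=readout.sense(); print(z,s['position'],s['wrist_force'])
claw.move_gripper(70); robot.servo_line(q+[110],speed=120)
# look over at the second clamp on the way
I,D=cams.capture("wrist"); c=cams.get_calibration("wrist"); cv2.imwrite("pics/w3.png",I)
for s in silhouettes("wrist","clamp_a")[:2]:
    P=cloud(c,D,s["mask"]); print(s["confidence"],np.median(P,0),np.percentile(P,[5,95],0),cv2.minAreaRect(P[P[:,2]>12][:,:2].astype(np.float32)))
print(readout.sense()['time_s'])
E
```

```text
35.12569357588673 59.67144202440977 [-0.24 -0.5  -1.22]
8.95 34.511542790890765 [-0.59  0.31 -1.07] [437.87 361.97  18.7 ]
18.2 [438.11 362.12  18.34] [-0.72 -0.05  0.12]
17.4 [438.13 362.16  18.28] [-2.05 -1.08  4.86]
0.97 [466.51 357.35  24.53] [[406.07 338.32  12.79]
 [520.75 379.16  26.26]] ((465.0291442871094, 358.4942321777344), (39.08100509643555, 128.97491455078125), 81.81639099121094)
0.71 [426.65 354.35   3.52] [[355.58 263.96   2.32]
 [561.94 453.22  27.57]] ((461.1868591308594, 352.598876953125), (203.40744018554688, 221.23094177246094), 81.64498901367188)
10.9083
```

View pics/w3.png

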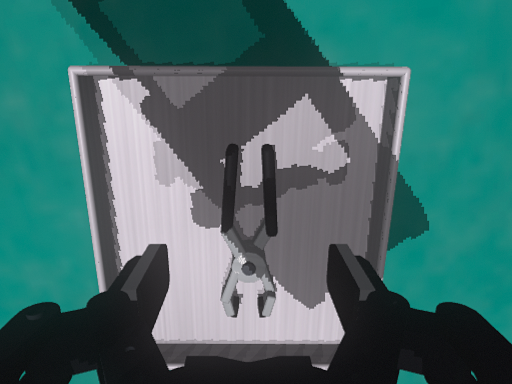

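The free clamp lies flat near the middle of the tray, with its levers at (232,185) and (269,185) and its pin at (250,268). I'll take one close look at the second clamp, then squeeze it.

```bash
python3 - <<'E'
from h import *
np.set_printoptions(precision=2,suppress=True)
a=np.radians(14.9); claw.move_gripper(85)
robot.servo_line([438,362,200],speed=200)
robot.movep([479,-85,200],down(a+np.pi/2))
I,D=cams.capture("wrist"); c=cams.get_calibration("wrist")
s=silhouettes("wrist","clamp_b")[0]; P=cloud(c,D,s["mask"]); P=P[P[:,2]>8]
(cx,cy),(w,h),an=cv2.minAreaRect(P[:,:2].astype(np.float32)); an=np.radians(an if w>h else an-90)
p=[cx-26.5*np.cos(an),cy-26.5*np.sin(an)]
print(s["confidence"],w,h,np.degrees(an),p)
if np.hypot(p[0]-479.4,p[1]+85.5)>8 or abs(an-a)>.12: raise SystemExit("disagree")
R=down(an+np.pi/2)
robot.movep(p+[80],R); robot.servo_line(p+[14],speed=80)
print(readout.sense()['wrist_force'])
claw.move_gripper(30); robot.pause(.4)
s=readout.sense(); print(s['time_s'],s['finger_gap'],s['finger_force'],s['wrist_force'],s['position'])
I,D=cams.capture("wrist"); cv2.imwrite("pics/w4.png",I)
E
```

```text
0.94 127.3689193725586 58.16025161743164 15.103195190429686 [np.float64(479.9604042441941), np.float64(-86.60928691958225)]
[ 0.84 -0.62 -0.55]
15.9083 51.28186593645571 61.31642399006523 [-1.53  1.2   7.55] [480.44 -86.69  15.27]
```

View pics/w4.png

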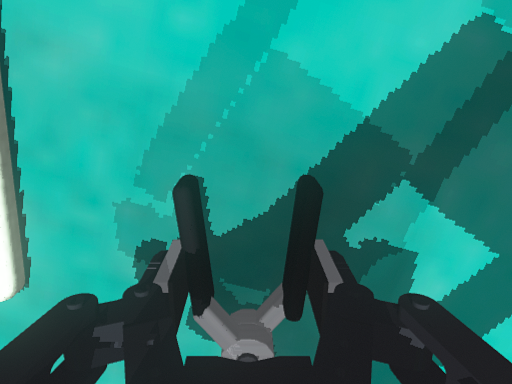

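The gap stopped at 51.3 mm under 61 N, with the levers splayed between the pads at (195,250) and (302,250), so this one is seized. It goes on the pad.

```bash
python3 - <<'E'
from h import *
np.set_printoptions(precision=2,suppress=True)
p=readout.sense()['position']
robot.servo_line([p[0],p[1],100],speed=100)
s=readout.sense(); print(s['finger_gap'],s['wrist_force'])
R=down(np.radians(100)); q=[415,-326]
robot.movep(q+[100],R)
robot.servo_line(q+[45],speed=120); robot.servo_line(q+[28.5],speed=40)
s=readout.sense(); z=28.5; f0=s['wrist_force'][2]; print(s['time_s'],s['finger_gap'],s['wrist_force'],s['position'])
while s['wrist_force'][2]<f0+4 and z>24.5:
    z-=.8; robot.servo_line(q+[z],speed=30); s=readout.sense(); print(z,s['position'],s['wrist_force'])
claw.move_gripper(80); robot.servo_line(q+[130],speed=120)
I,D=cams.capture("wrist"); c=cams.get_calibration("wrist"); cv2.imwrite("pics/w5.png",I)
for s in silhouettes("wrist","clamp_b")[:1]:
    P=cloud(c,D,s["mask"]); print(s["confidence"],np.percentile(P,[5,50,95],0),cv2.minAreaRect(P[P[:,2]>20][:,:2].astype(np.float32)))
print(readout.sense()['time_s'])
E
```

```text
51.17846053984208 [-0.2   0.35 -1.06]
19.1083 51.571460014069025 [ 0.27 -0.43 -1.4 ] [ 414.82 -325.89   28.26]
27.7 [ 415.09 -326.16   27.84] [ 0.59  0.04 -2.21]
26.9 [ 415.14 -326.2    27.08] [-0.13 -0.74 -0.46]
26.099999999999998 [ 415.16 -326.24   26.93] [-1.66  1.45  4.94]
0.69 [[ 382.72 -354.34   14.34]
 [ 439.79 -317.24   32.85]
 [ 495.61 -301.82   34.86]] ((440.6797790527344, -321.2742004394531), (127.87794494628906, 58.35590744018555), 9.854328155517578)
21.375
```

View pics/w5.png

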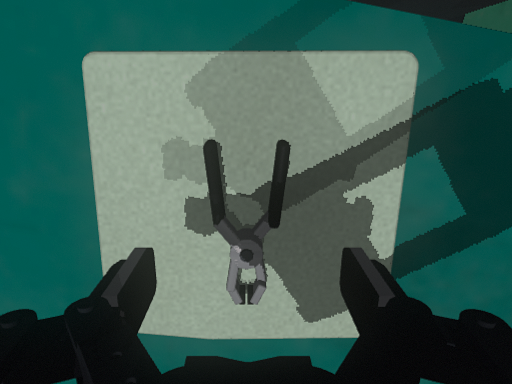

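The seized clamp lies flat near the middle of the pad, with its pin at (246,254) and lever ends at (211,145) and (283,145). The gripper is clear of it, so I'm handing in the job.

```bash
python3 -c "
from plant import *
from plant import job
print(job.close_job())"
```

```text
the job is handed in; nothing more can be done
None
```

The left clamp was free (its levers squeezed to a 35 mm gap) and now lies flat in the tray; the right clamp was seized (it stopped at 51 mm) and now lies flat on the foam pad; I handed the job in at about 21 s, and no verdict was returned.

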